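# Level the rocking charging stand

## Task

The small charging stand leans and rocks because one of its four screw feet is screwed up too far: the one at its lowest corner, near the grey charger block, whose wing head stands askew to the other three. Take that wing head and screw it clockwise, seen from above, until the stand sits level and firm on all four feet, then let go; do not shove the stand out of its place.

Things in the scene. Friction and masses are not known exactly. Their poses are not given: they have to be found in the camera images.
- stand: Loose 1.9 kg charging stand: aluminium plate 130 x 180 mm (x, y), top 24 mm up, on four screw feet at x +-50, y +-75. Fixed on it, all under 50 mm high: grey charger block 60 x 60 at (-5, 48), razor case and trimmer along x at y -10 and -45. Origin: centre, at the feet's undersides when level. z: plate normal, leaning 2 to 4 deg at first. Any yaw.
- wing (a point): Centre of the black wing head of the short foot (stand x -50, y 75): upright bar 12 mm thick (x), 44 long (y), 24 tall (z), on a 10 mm stem, 72 mm above the worktop. It keeps its height as it turns; the plate climbs. The other three feet have like heads, all parallel to the plate's long edge (stand y); so will this one be when its foot is right.
- screw_low (a joint): Turn of that wing head, rad: 0 when its foot is as long as the others, negative when too short (-0.85 to -1.35 at first), growing clockwise seen from above, 4 mm of foot per rad, range -1.6 to 0.8. No stop at 0; past it the foot is too long. Friction 0.07 N m; stays where left.
- foot_opposite: Round soft rubber foot, 24 mm across, diagonally opposite the short one (stand x 50, y -75); origin: centre of its underside. It hangs a few mm clear while the stand leans and must carry weight at the end.

How it is judged:
By the outcome, as a careful person would: the job done as asked, in the order asked, and still so for the second after the job is handed in, with the robot touching nothing.
It also fails if it takes over 40 s, if anything falls off the work surface, if the arm or the gripper's body presses on something with over 40 N, if the wrist force passes 120 N, or if a joint passes its speed limit or range.

## Robot

A 6-joint arm with a two-finger parallel gripper is mounted at the origin on a cart in front of the work surface, level with it; the furniture and walls round the work are solid. World frame = base frame: x ahead of the robot, y to its left, z up, the work surface at z = 0. Lengths are in m, angles in rad, forces in N, time in s.
With the tool pointing down it reaches from about 0.35 to 0.975 m from the base axis. Payload 7.1 kg.
Tool frame: the origin (TCP) lies midway between the tips of the shut fingers; the grasp point (between the pads) lies 19 mm behind it; z points along the fingers, x is the direction in which the jaws open and shut, and the axes are right-handed (so a half turn about z gives the same grasp; the last joint's range is limited). The gripper opens to 88 mm and grips with 3 to 60 N. Pads are 20 mm wide; open, the fingers measure 115 mm over their backs; the gripper's body (75 mm by 178 mm) begins 61 mm behind the grasp point.
Start: joints at [1.264, 0.423, 1.63, -0, 1.089, -0.019], TCP at [0.177, 0.599, 0.223] pointing down, gripper open.
Joint ranges: [-3, 3], [-0.9, 2.11], [0.09, 2.58], [-1.31, 4.45], [0.11, 2.69], [-2.54, 2.54]. Speed limits (rad/s): [2.39, 2.39, 3.01, 3.14, 3.14, 3.14].

## Interface

Orientations are given as a unit quaternion [w, x, y, z].
In Python, from station import move_pose, movel, movej, command_gripper, wait, inverse_kinematics, read_camera, camera_info, MotionError, job_done, get_time, get_joint_pos, get_qvel, get_effort, get_tcp_pos, get_ee_rot, get_ft_force, get_ft_torque, get_grip_width gives the robot as it stands. Calls block until the motion is done:
- move_pose(position, orientation): joint-space move of the TCP to a pose.
- movel(position, frame=None, v=0.15, until_force=None): straight line of the TCP; frame=None keeps the orientation; v is the mean speed in m/s. With until_force (N) it stops when the force on the tool has changed by that much, and returns True; else False.
- movej(angles): joint-space move.
- command_gripper(opening): opening from 0.0 (shut) to 1.0 (fully open); the grip force is fixed at half the most; returns when the fingers have stopped.
- wait(seconds).
- inverse_kinematics(position, orientation): joint angles nearest the present ones, or None.
- read_camera(name): name is "side" or "top"; returns the picture (420x560x3 uint8, red, green, blue); there is no depth.
- camera_info(name): a dict with "intrinsics" (3x3 intrinsics, pixels), "T" (4x4, takes a point from camera to world coordinates). Camera axes: x right, y up, looking along -z (the intrinsics and any distortion apply to the point x, -y, -z); pixel columns grow to the right and rows downward; lengths in m; the calibration is good to about 2 mm. A picture is of the moment at which its call begins. camera_info takes no time and is no camera call.
A pose or a line that the arm cannot do raises MotionError and nothing moves.
- job_done(): hands the job in, once; it reports no verdict.
Readings, each from a call of its own:
- get_time(): time.
- get_joint_pos(): joint angles.
- get_qvel(): joint speeds.
- get_effort(): joint torques, N m.
- get_tcp_pos(): TCP position.
- get_ee_rot(): TCP orientation.
- get_ft_force(): force on the tool from outside, world axes, zero at the start.
- get_ft_torque(): the same for the moment, N m.
- get_grip_width(): opening from 0.0 (shut) to 1.0 (fully open).
Only numpy, scipy, OpenCV 4.12 (cv2) and the standard library are available. Lean on these libraries where they do the work, as an engineer would, in place of code of your own. Each camera call takes 0.05 s, during which the arm holds its last target. There are 200 camera calls.

## Working session

There is one attempt and no reset: what is moved stays moved. The work goes in short steps, each a Python script; the robot and the scene stay as the last script left them, time stands still between calls to the robot, and variables do not carry over. Pictures are saved under pics/ and viewed, about 8 in all and at most 12, crops included, and the job is handed in when it is done.

```bash
mkdir -p pics
python3 - <<'E'
from station import *
import cv2,numpy as np
np.set_printoptions(precision=4,suppress=True)
for n in("top","side"):
    im=read_camera(n); cv2.imwrite(f"pics/{n}0.png",im[:,:,::-1]); c=camera_info(n); print(n,c)
print(get_ee_rot(),get_tcp_pos(),get_time(),get_grip_width())
E
```

```text
top {'intrinsics': array([[533.3467,   0.    , 267.7463],
       [  0.    , 533.3467, 202.2589],
       [  0.    ,   0.    ,   1.    ]]), 'T': array([[-0.0102,  0.9931, -0.1167,  0.4676],
       [-0.9996, -0.0133, -0.0258, -0.1228],
       [-0.0272,  0.1164,  0.9928,  0.9213],
       [ 0.    ,  0.    ,  0.    ,  1.    ]])}
side {'intrinsics': array([[431.5568,   0.    , 280.5018],
       [  0.    , 431.5568, 214.9294],
       [  0.    ,   0.    ,   1.    ]]), 'T': array([[-0.991 ,  0.0563, -0.1214,  0.4269],
       [-0.1331, -0.5096,  0.8501,  0.6418],
       [-0.014 ,  0.8586,  0.5125,  0.5143],
       [ 0.    ,  0.    ,  0.    ,  1.    ]])}
[ 0.0004  0.8012  0.5984 -0.0005] [0.1772 0.5988 0.222 ] 0.1 0.9996230999132129
```

View pics/top0.png

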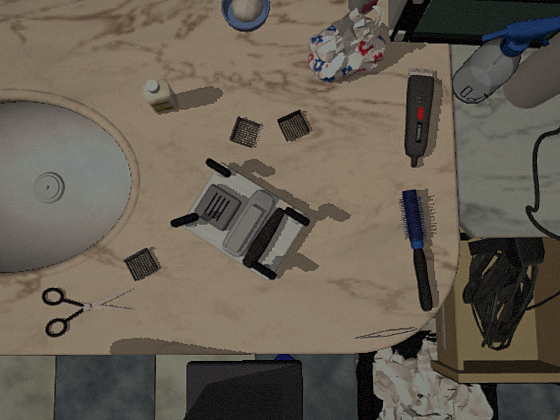

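View pics/side0.png

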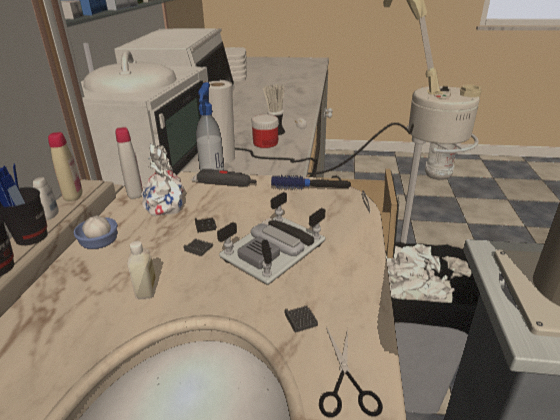

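The top view shows the wing heads at about (185,219), (218,168), (298,215) and (262,270). The one at (185,219), beside the charger block, is askew, so it is the short foot. Next I'll measure the heads.

```bash
cat > h.py <<'E'
from station import *
import cv2,numpy as np
np.set_printoptions(precision=4,suppress=True)
def proj(n,P):
    c=camera_info(n);T=c["T"];p=T[:3,:3].T@(np.asarray(P)-T[:3,3]);p=np.array([p[0],-p[1],-p[2]]);q=c["intrinsics"]@p
    return q[:2]/q[2]
def ray(n,uv,z):
    c=camera_info(n);T=c["T"];d=np.linalg.inv(c["intrinsics"])@np.array([uv[0],uv[1],1.]);d=T[:3,:3]@np.array([d[0],-d[1],-d[2]])
    return T[:3,3]+d*(z-T[2,3])/d[2]
def heads(n,seeds,z=.072,th=45,r=24):
    im=read_camera(n);m=(im.max(2)<th).astype(np.uint8)
    out=[]
    k,l,st,ce=cv2.connectedComponentsWithStats(m)
    for s in seeds:
        i=min(range(1,k),key=lambda i:np.hypot(*(ce[i]-s)) if st[i,4]>60 else 1e9)
        yx=np.argwhere(l==i)
        P=np.array([ray(n,(x,y),z)[:2] for y,x in yx]); c=P.mean(0)
        w,v=np.linalg.eigh(np.cov((P-c).T)); a=np.degrees(np.arctan2(v[1,1],v[0,1]))%180
        out.append((s,st[i,4],c,a,np.sqrt(w*12)))
    return im,m,out
E
python3 - <<'E'
from h import *
im,m,o=heads("top",[(185,219),(218,168),(298,215),(262,270)])
for x in o: print(x)
a=cv2.resize(im[150:290,155:325,::-1],None,fx=4,fy=4,interpolation=cv2.INTER_CUBIC)
cv2.imwrite("pics/c1.png",a)
im=read_camera("side");b=cv2.resize(im[180:290,200:340,::-1],None,fx=5,fy=5,interpolation=cv2.INTER_CUBIC)
cv2.imwrite("pics/c2.png",b)
E
```

```text
((185, 219), np.int32(225), array([0.5413, 0.0323]), np.float64(105.00189429900725), array([0.013 , 0.0454]))
((218, 168), np.int32(194), array([ 0.6253, -0.0208]), np.float64(56.98546070582772), array([0.0116, 0.0442]))
((298, 215), np.int32(1223), array([ 0.5078, -0.1019]), np.float64(144.65384271420805), array([0.053 , 0.1296]))
((262, 270), np.int32(1223), array([ 0.5078, -0.1019]), np.float64(144.65384271420805), array([0.053 , 0.1296]))
```

View pics/c1.png

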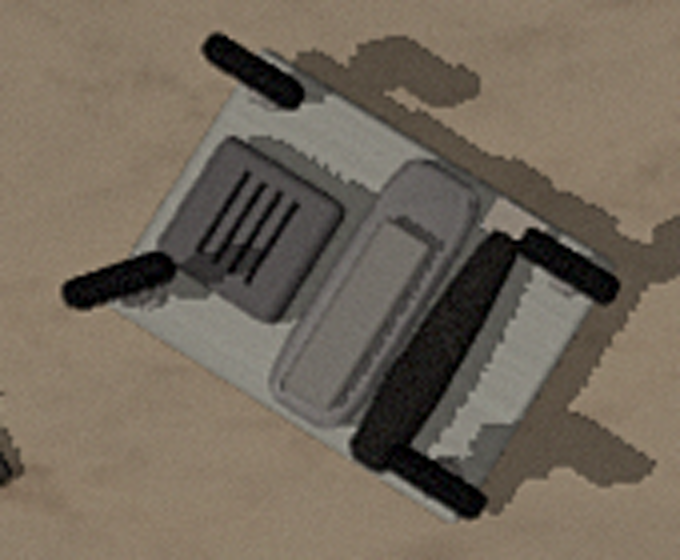

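View pics/c2.png

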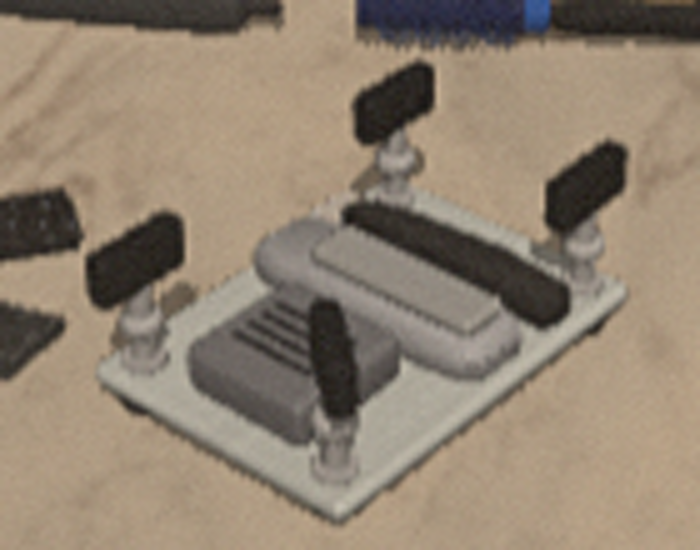

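The crops agree: the wing head lies next to the charger at about 105°, while the other heads lie near 57° (world). I'll fit the stand's yaw from the head centres, triangulate the wing, then check IK at both ends of the turn.

```bash
cat >> h.py <<'E'
from scipy.spatial.transform import Rotation as R
def tri(a,b):
    A=[];B=[]
    for n,uv in(("top",a),("side",b)):
        o=camera_info(n)["T"][:3,3];d=ray(n,uv,0)-o;d/=np.linalg.norm(d);M=np.eye(3)-np.outer(d,d);A.append(M);B.append(M@o)
    return np.linalg.lstsq(np.vstack(A),np.hstack(B),rcond=None)[0]
def toolq(yaw,tilt,syaw):
    """bar direction at world yaw; jaws open across it; tool leaned like the stand (tilt about its diagonal, low at -50,75)"""
    ax=R.from_euler('z',syaw).apply(np.array([-50,-75,0])/90.14)   # rotation about this lifts/lowers corner
    low=R.from_euler('z',syaw).apply([-50,75,0]); 
    Rt=R.from_rotvec(ax*tilt); 
    if Rt.apply(low)[2]>0: Rt=R.from_rotvec(-ax*tilt)
    x=np.array([np.sin(yaw),-np.cos(yaw),0]);z=np.array([0,0,-1.]);M=np.c_[x,np.cross(z,x),z]
    cands=[(Rt*R.from_matrix(M)*R.from_euler('z',f)) for f in(0,np.pi)]
    return [c.as_quat(scalar_first=True) for c in cands],Rt
E
python3 - <<'E'
from h import *
T=[(184.5,220),(218.25,167.5),(297.5,216.25),(264.25,270.5)]
S=[(266.6,252),(227.2,232),(278.8,200.5),(317.2,217.2)]  # from crop c2
for a,b in zip(T,S): print("tri",tri(a,b))
zs=[.072,.072,.079,.072]
P=np.array([ray("top",u,z)[:2] for u,z in zip(T,zs)])
L=np.array([[-50,75],[50,75],[50,-75],[-50,-75]])/1000
U,s,V=np.linalg.svd(L.T@(P-P.mean(0))); Rm=V.T@U.T
print("yaw top",np.degrees(np.arctan2(Rm[1,0],Rm[0,0]))+90,"res",P-P.mean(0)-L@Rm.T,P[0])
im,m,o=heads("top",[(184,220)]);print(o)
im,m,o=heads("side",[(266.6,252)]);print(o)
sy=np.radians(57.6-90)
for yaw,t in((105,.045),(57.6,0)):
    for q in toolq(np.radians(yaw),t,sy)[0]: print(yaw,q,inverse_kinematics([.541,.032,.06],q))
E
```

```text
tri [0.5401 0.0335 0.07  ]
tri [ 0.6246 -0.0211  0.0706]
tri [ 0.5435 -0.148   0.0735]
tri [ 0.4587 -0.094   0.0703]
yaw top 57.34245006393447 res [[ 0.0001  0.0005]
 [ 0.0006  0.0002]
 [-0.     -0.0002]
 [-0.0006 -0.0005]] [0.5406 0.0332]
[((184, 220), np.int32(224), array([0.5414, 0.0325]), np.float64(105.98141539852692), array([0.0128, 0.0447]))]
[((266.6, 252), np.int32(114), array([0.5406, 0.0332]), np.float64(105.56636979889144), array([0.0127, 0.0654]))]
105 [0.0216 0.9912 0.1305 0.0064] [ 0.0612  0.5435  1.9151 -0.0681  0.6684 -0.1475]
105 [-0.0064  0.1305 -0.9912  0.0216] None
57.6 [ 0.      0.9603 -0.279   0.    ] [ 0.0371  0.5477  1.9046 -0.      0.6893  0.6026]
57.6 [ 0.     -0.279  -0.9603  0.    ] [ 0.0371  0.5477  1.9046 -0.      0.6893 -2.539 ]
```

```bash
cat > turn.py <<'E'
from h import *
sy=np.radians(57.35-90); yE=np.radians(57.35)
def pose(yaw,C,dz=0,tip=.014):
    t=.004*max(yaw-yE,0)/.0832
    q,Rt=toolq(yaw,t,sy); n=Rt.apply([0,0,1]); 
    return C+ .072*(n-[0,0,1])-tip*n+np.array([0,0,dz]),q[0]
E
python3 - <<'E'
from turn import *
y0=np.radians(105.6); C=np.array([.5408,.0333,.072])
p,q=pose(y0,C); Cend=C+(np.array([*(C-.014*np.array([0,0,1])-p)]))*.072/.058; Cend[2]=.072
print("Cend",Cend)
p,q=pose(y0,Cend); print(p)
command_gripper(.5)
move_pose(p+[0,0,.07],q); f0=get_ft_force()
print("hit",movel(p,frame=q,v=.05,until_force=6), get_tcp_pos()-p)
cv2.imwrite("pics/d1.png",cv2.resize(read_camera("side")[150:300,180:380,::-1],None,fx=3,fy=3))
print(get_ft_force()-f0,get_time())
E
```

```text
Cend [0.542  0.0306 0.072 ]
[0.541  0.0328 0.058 ]
hit False [0.0003 0.     0.0003]
[-0.552  -1.0007  0.8349] 5.1417
```

View pics/d1.png

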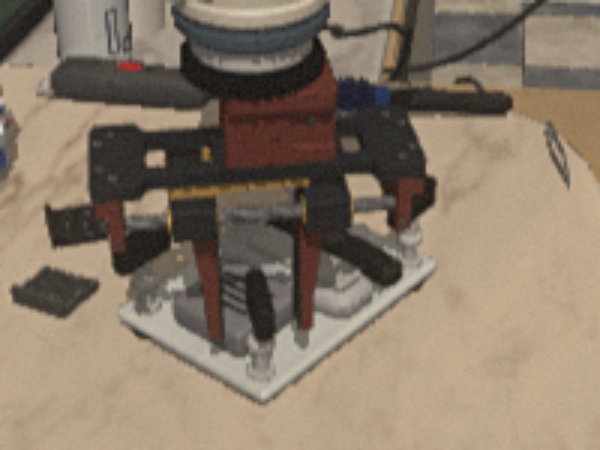

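The bar, at crop (260,305), is centred between the finger tips at (215,340) and (305,330), and nothing is touching. Now I'll grip and turn.

Run:
```python
from turn import *
y0=np.radians(105.6); Ce=np.array([.542,.0306,.072])
f0=get_ft_force();t0=get_ft_torque()
command_gripper(0); print("w",get_grip_width()*88,get_ft_force()-f0,get_ft_torque()-t0)
for y in np.linspace(y0,yE,9)[1:]:
    p,q=pose(y,Ce); move_pose(p,q)
    f=get_ft_force()-f0; print(round(np.degrees(y),1),f,get_ft_torque()-t0,round(get_time(),2))
    if np.linalg.norm(f)>40: print("STOP");break
```

```text
w 11.630286602563913 [-0.0629 -0.7403  0.07  ] [-0.0915  0.0985  0.016 ]
99.6 [-0.4822 -0.2637  0.9868] [ 0.0689  0.2168 -0.1241] 5.99
93.5 [-0.6338  0.1939  0.6409] [-0.0314  0.1781 -0.1004] 6.24
87.5 [-0.1903 -0.6996  0.523 ] [-0.0273  0.2637 -0.0934] 6.49
81.5 [-0.7836  1.2633  0.7048] [-0.1244  0.3494 -0.0937] 6.74
75.4 [-1.2632 -1.0263  0.5981] [-0.0772  0.3028 -0.0565] 6.99
69.4 [-1.717  -1.148   0.4803] [-0.1779  0.3575 -0.0738] 7.24
63.4 [-0.2731 -1.09    0.4001] [-0.0943  0.3743 -0.0766] 7.49
57.4 [-0.5514 -0.7536 -0.0341] [-0.1982  0.3149 -0.1223] 7.74
```

Forces stayed tiny. I'll release, rise clear and measure.

Run:
```python
from turn import *
command_gripper(.5); p=get_tcp_pos(); movel(p+[0,0,.12],v=.1)
p=get_tcp_pos(); move_pose(np.array([.45,.30,.25]),get_ee_rot()); wait(.5)
im,m,o=heads("top",[(185,219),(218,168)])
for x in o: print(x)
cv2.imwrite("pics/e1.png",cv2.resize(im[150:290,155:325,::-1],None,fx=4,fy=4,interpolation=cv2.INTER_CUBIC))
s=read_camera("side");cv2.imwrite("pics/e2.png",cv2.resize(s[180:290,200:340,::-1],None,fx=5,fy=5,interpolation=cv2.INTER_CUBIC))
print(get_time())
```

```text
((185, 219), np.int32(190), array([0.542 , 0.0303]), np.float64(57.53227259598427), array([0.011 , 0.0442]))
((218, 168), np.int32(199), array([ 0.6263, -0.0238]), np.float64(56.2908965744968), array([0.012 , 0.0438]))
11.5
```

View pics/e1.png

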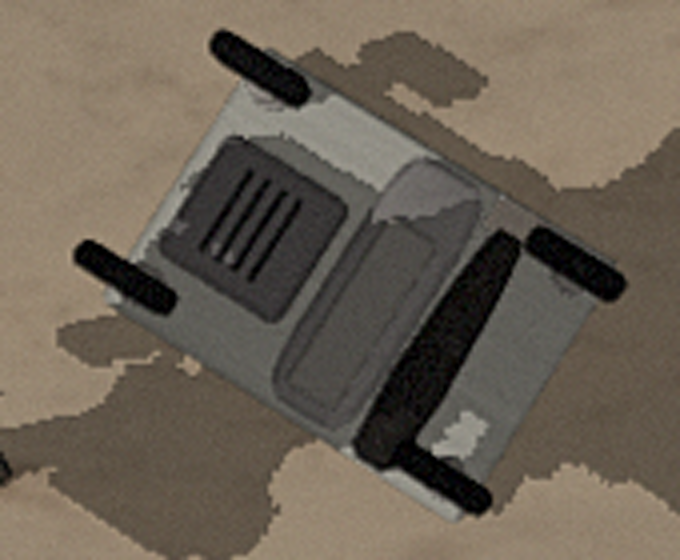

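View pics/e2.png

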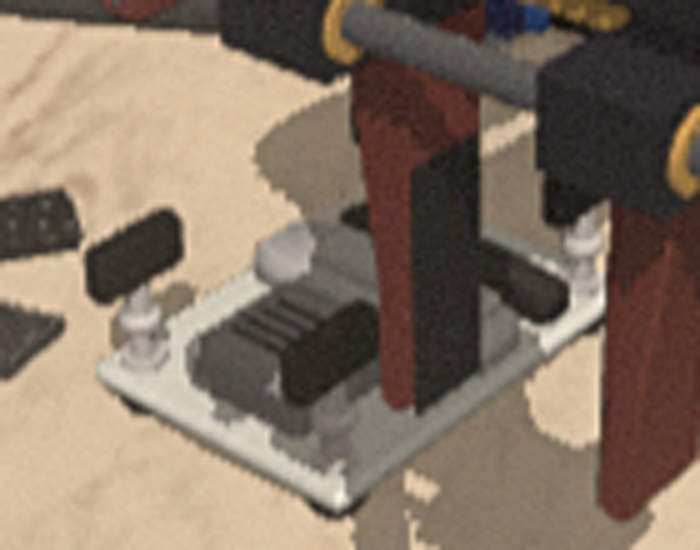

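The wing is now parallel to the others to about 1°. I'll move the arm out of view and average several pictures, subtracting the perspective bias of an upright bar, to see whether a small correction is worthwhile.

```bash
cat > chk.py <<'E'
from turn import *
def bias(c,yaw):
    g=np.array([[sx*.006,sy_*.022,sz*.012] for sx in(1,-1) for sy_ in(1,-1) for sz in(1,-1)])
    P=R.from_euler('z',yaw-np.pi/2).apply(g)+[*c,.072]
    h=cv2.convexHull(np.array([proj("top",p) for p in P],np.float32)*16)
    m=np.zeros((6720,8960),np.uint8);cv2.fillConvexPoly(m,h.astype(np.int32),1);yx=np.argwhere(m)[::23]/16
    Q=np.array([ray("top",(x,y),.072)[:2] for y,x in yx]);w,v=np.linalg.eigh(np.cov((Q-Q.mean(0)).T))
    return np.degrees(np.arctan2(v[1,1],v[0,1]))%180-np.degrees(yaw), Q.mean(0)-c
def check(N=8):
    A=[];Cc=[]
    for i in range(N):
        im,m,o=heads("top",[(186,219),(219,168)],th=40+2*(i%4)); A.append([x[3] for x in o]);Cc.append([x[2] for x in o])
    A=np.mean(A,0);Cc=np.mean(Cc,0)
    for k in(0,1):
        b,dc=bias(Cc[k],yE); print("head",k,"angle",A[k],"bias",b,"corrected",A[k]-b,"centre",Cc[k]-dc);Cc[k]-=dc
    d=Cc[1]-Cc[0];print("stand y from centres",np.degrees(np.arctan2(d[1],d[0]))+90,"len",np.hypot(*d))
    return im
E
python3 - <<'E'
from chk import *
move_pose([.177,.599,.223],[.0004,.8012,.5984,-.0005]); wait(.3)
im=check();s=read_camera("side");cv2.imwrite("pics/f2.png",cv2.resize(s[180:290,200:340,::-1],None,fx=5,fy=5,interpolation=cv2.INTER_CUBIC))
cv2.imwrite("pics/f1.png",cv2.resize(im[150:290,155:325,::-1],None,fx=4,fy=4,interpolation=cv2.INTER_CUBIC))
print(get_time())
E
```

```text
Traceback (most recent call last):
  File "chk.py", line 15, in check
    b,dc=bias(Cc[k],yE); print("head",k,"angle",A[k],"bias",b,"corrected",A[k]-b,"centre",Cc[k]-dc);Cc[k]-=dc
         ~~~~^^^^^^^^^^
  File "chk.py", line 7, in bias
    Q=np.array([ray("top",(x,y),.072)[:2] for y,x in yx]);w,v=np.linalg.eigh(np.cov((Q-Q.mean(0)).T))
                ~~~^^^^^^^^^^^^^^^^^^
  File "h.py", line 8, in ray
    c=camera_info(n);T=c["T"];d=np.linalg.inv(c["intrinsics"])@np.array([uv[0],uv[1],1.]);d=T[:3,:3]@np.array([d[0],-d[1],-d[2]])
ValueError: time passes only in moves, steps and waits
```

```bash
sed -i 's/^np.set_print.*/&\nimport functools,station\ncamera_info=functools.lru_cache(None)(station.camera_info)/' h.py
python3 - <<'E'
from chk import *
im=check();s=read_camera("side");cv2.imwrite("pics/f2.png",cv2.resize(s[180:290,200:340,::-1],None,fx=5,fy=5,interpolation=cv2.INTER_CUBIC))
cv2.imwrite("pics/f1.png",cv2.resize(im[150:290,155:325,::-1],None,fx=4,fy=4,interpolation=cv2.INTER_CUBIC))
print(get_time())
E
```

```text
head 0 angle 58.12485005348529 bias 0.20777237469615528 corrected 57.917077678789134 centre [0.5421 0.0302]
head 1 angle 56.437089699271056 bias -0.6907093362722208 corrected 57.127799035543276 centre [ 0.6261 -0.0239]
stand y from centres 57.15923634779122 len 0.09989118940323098
14.15
```

View pics/f2.png

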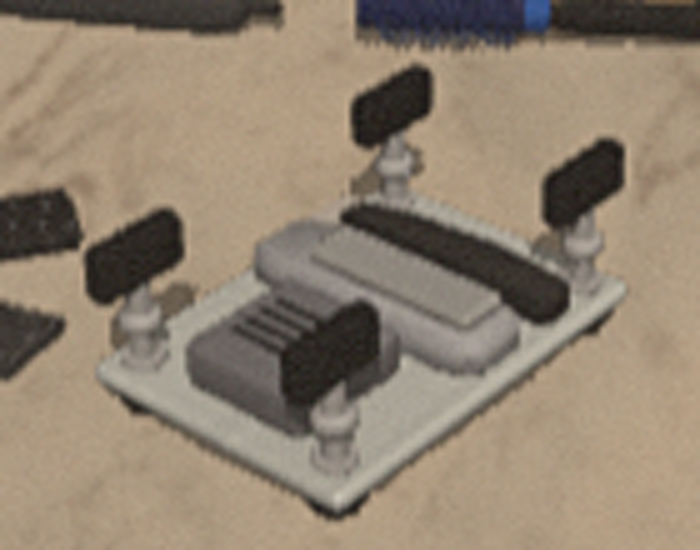

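View pics/f1.png

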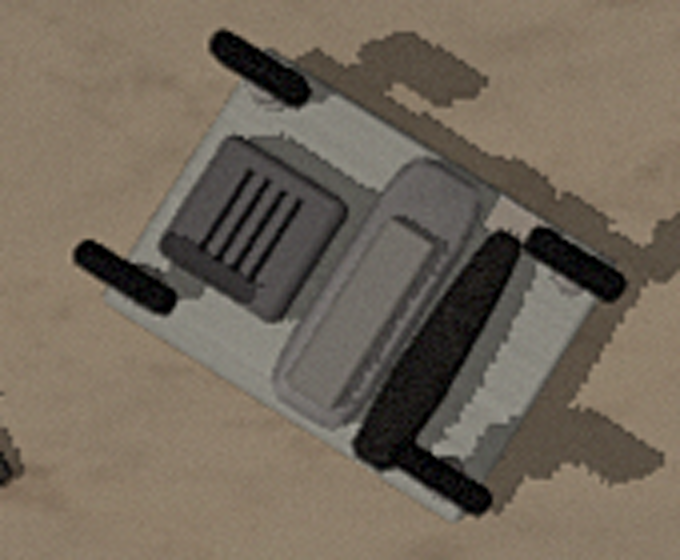

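The corrected angles put the wing at 57.9° and the stand at about 57.15°. The residual of about 0.8° is roughly 0.05 mm of foot, which is within the measuring noise and less than soft rubber takes up. In the side view the opposite head, at crop (392,105), has dropped by the 3–4 crop pixels expected for levelling. The head centres moved only as far as levelling explains, about 3 mm at head height. I'm handing in.

```bash
python3 -c "
from station import *
job_done();print(get_time())"
```

```text
the job is handed in; nothing more can be done
the job is handed in; nothing more can be done
```

I screwed the short foot's wing head about 48° (0.84 rad) clockwise in one grip, let go, drew the arm clear and handed the job in. The robot's clock was at about 14 s of the 40.

**Forces:** the force on the tool changed by less than 3 N throughout the turn.

**Wing angle:** the last check put the wing at 57.9° and the stand's long edge at about 57.2°. The remaining 0.8° is roughly 0.05 mm of foot, about the size of the measuring noise, so I left it.

**Level:** the opposite corner came down in the side view by about as much as levelling predicts. I did not press on the stand to test that the opposite foot carries weight, so that rests on the pictures alone.

**Position:** the wing heads moved about 3 mm, which the levelling alone accounts for, so the stand was not shoved.

**Failed check:** one check script stopped with an error, apparently from too many calibration calls. I fixed it and ran it again, and it did not affect the scene.

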